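Set the left water valve of the repair bench to its middle click

TASK

Two equal push-pull water valves stand side by side on the coffee-machine repair bench, each with a black knob on a steel rod that clicks into three positions: pushed fully in, middle, and pulled fully out. Set the valve on the robot's left (the +y side) to its middle click, pulling or pushing as its rod needs, and let go. Leave the other valve's rod in the position it is in.

Things in the scene. Friction and masses are not known exactly. Their poses are not given: they have to be found in the camera images.
- knob_a (a point): Centre of valve A's black round knob: cylinder 28 mm diameter, 26 mm long, lying level on the end of a 10 mm steel rod, 60 mm above the table, nothing under it. Axes: z up; x along the rod from knob into the valve block, so the rod pulls out along -x; y level across the rod (pinch along it from above). Valve A stands left or right, its knob facing the robot within 15 degrees.
- rod_a (a joint): How far rod A is pulled out, m: 0 fully in, 0.030 middle click, 0.060 fully out. Starts in. Leaving a click takes about 8 N, a few N more if moved fast; let go within 11 mm of a click, the rod snaps to it and stays. Dark rings showing on the rod: none when in, one at the middle click, two when out.
- knob_b (a point): Same point and axes for valve B, built like A, standing on the other side. On both valves the bare rod behind the knob is 37 mm long when in, 67 at the middle, 97 when out; then a brass collar (34 mm diameter, 10 long) and the aluminium block (70 long, 60 wide, 85 mm high, pipe stub on top to 112 mm), fixed to the table.
- rod_b (a joint): How far rod B is pulled out, m, as for rod A: 0 in, 0.030 middle click, 0.060 out; same forces and clicks. Starts fully out.
Not all that is in view belongs to the job. Leave any green look-alike of the part that bears knob_b alone. What is shaped like the part that bears knob_a but red is not meant.

How it is judged:
By the outcome, as a careful person would: the job done as asked, in the order asked, and still so for the second after the job is handed in, with the robot touching nothing.
It also fails if it takes over 32 s, if anything falls off the work surface, if the arm or the gripper's body presses on something with over 40 N, if the wrist force passes 120 N, or if a joint passes its speed limit or range.

ROBOT

A 6-joint arm with a two-finger parallel gripper is mounted at the origin on the work surface. World frame = base frame: x ahead of the robot, y to its left, z up, the work surface at z = 0. Lengths are in m, angles in rad, forces in N, time in s.
With the tool pointing down it reaches from about 0.275 to 0.75 m from the base axis. Payload 10.2 kg.
Tool frame: the origin (TCP) lies midway between the tips of the shut fingers; the grasp point (between the pads) lies 19 mm behind it (env.hold_point_z is the distance from the TCP to the grasp point, in m); x points along the fingers, z is the direction in which the jaws open and shut, and the axes are right-handed (so a half turn about x gives the same grasp; the last joint's range is limited). The gripper opens to 85 mm and grips with 20 to 120 N. Pads are 22 mm wide; open, the fingers measure 114 mm over their backs; the gripper's body (76 mm by 85 mm) begins 54 mm behind the grasp point. The pads swing forward as they close: fully open they stand 13 mm farther back than shut.
Start: joints at [1.064, 0.313, 1.498, -0, 1.331, -0.223], TCP at [0.147, 0.504, 0.231] pointing down, gripper open.
Joint ranges: [-2.94, 2.94], [-0.97, 2.17], [0.19, 2.56], [-1.23, 4.37], [0.02, 3.11], [-2.88, 2.88]. Speed limits (rad/s): [2.39, 2.39, 3.01, 3.14, 3.14, 3.14].

INTERFACE

Orientations are given as a unit quaternion [x, y, z, w].
In Python, from bench import env, kinematics, monitor, eyes, job gives the robot as it stands. The module is installed in compiled form; this text tells all that it offers. Calls block until the motion is done:
- env.reach(position, orientation): joint-space move of the TCP to a pose.
- env.movel(position, velocity=0.15, frame=None, guard=None): straight line of the TCP; frame=None keeps the orientation; velocity is the mean speed in m/s. With guard (N) it stops when the force on the tool has changed by that much, and returns True; else False.
- env.set_joints(angles): joint-space move.
- env.release() and env.close_gripper(effort=None): open the fingers fully, or close them until they stop; effort is the grip in N (None keeps the last).
- env.hold(seconds).
- kinematics.ik(position, orientation): joint angles nearest the present ones, or None.
- monitor.sense(): the state.
- eyes.grab_frame(name): name is "scene" or "top" or "wrist"; returns a dict with "frame" (400x640x3 uint8, red, green, blue), "mtx" (3x3 intrinsics, pixels), "view" (4x4, takes a point from world to camera coordinates). Camera axes: x right, y down, z forward; pixel columns grow to the right and rows downward; lengths in m; the calibration is good to about 2 mm. A picture is of the moment at which its call begins. There is no depth.
A pose or a line that the arm cannot do raises env.MotionError and nothing moves.
- job.hand_in(): hands the job in, once; it reports no verdict.
The state is a dict: "clock": time; "joints": joint angles; "qvel": joint speeds; "joint_efforts": joint torques, N m; "position": TCP position; "ee_rot": TCP orientation; "contact_force": force on the tool from outside, world axes, zero at the start; "ft_torque": the same for the moment, N m; "finger_gap": opening from 0.0 (shut) to 1.0 (fully open).
Only numpy, scipy, OpenCV 4.12 (cv2) and the standard library are available. Lean on these libraries where they do the work, as an engineer would, in place of code of your own. Each camera call takes 0.05 s, during which the arm holds its last target. There are 200 camera calls.

## Working session

There is one attempt and no reset: what is moved stays moved. The work goes in short steps, each a Python script; the robot and the scene stay as the last script left them, time stands still between calls to the robot, and variables do not carry over. Pictures are saved under pics/ and viewed, about 8 in all and at most 12, crops included, and the job is handed in when it is done.

```bash
mkdir -p pics; python3 - <<'E'
from bench import env,eyes,monitor
import cv2,pickle
d={}
for n in("scene","top"):
    f=eyes.grab_frame(n);d[n]=f
    cv2.imwrite(f"pics/{n}1.png",f["frame"][:,:,::-1]);print(n,f["mtx"].tolist(),f["view"].round(4).tolist())
pickle.dump(d,open("f1.pkl","wb"))
s=monitor.sense();print(s["clock"],s["position"],s["ee_rot"])
E
```

```text
scene [[435.53208638678524, 0.0, 312.97120434997885], [0.0, 435.53208638678524, 192.2854440650139], [0.0, 0.0, 1.0]] [[0.1027, 0.9947, -0.0028, -0.0893], [0.5724, -0.0614, -0.8177, -0.2423], [-0.8135, 0.0824, -0.5757, 1.3903], [0.0, 0.0, 0.0, 1.0]]
top [[377.3601995653348, 0.0, 315.8738185895441], [0.0, 377.3601995653348, 200.84659848090155], [0.0, 0.0, 1.0]] [[-0.0176, -0.9994, 0.0309, 0.0189], [-0.9928, 0.0138, -0.1189, 0.5191], [0.1184, -0.0328, -0.9924, 0.8185], [0.0, 0.0, 0.0, 1.0]]
0.1 [0.14689557 0.50378859 0.23080218] [-0.42444337  0.56605695  0.42410177  0.56530084]
```

View pics/scene1.png

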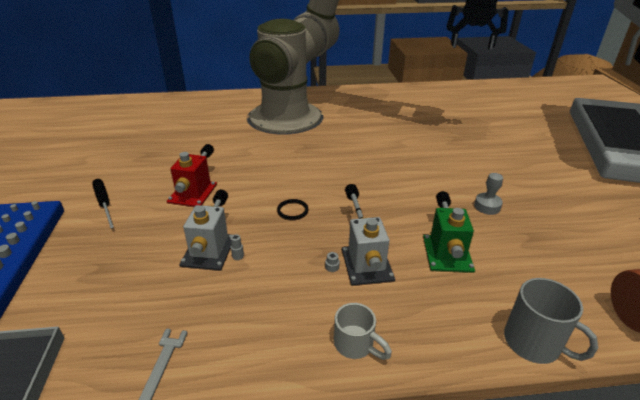

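View pics/top1.png

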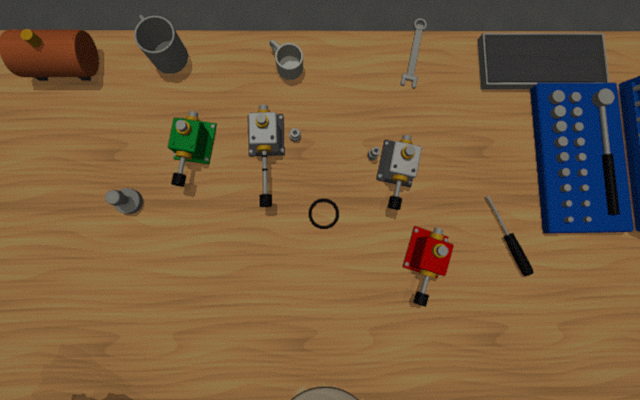

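Top view: left (+y) grey valve has its knob at about (265,200), with a long rod and two rings, so it is fully out (valve B). The right one, knob (395,202), is in. Red and green are decoys. So I need to push the left one in by 30 mm.

```bash
python3 - <<'E'
import pickle,cv2,numpy as np
d=pickle.load(open("f1.pkl","rb"))
def blob(n,x0,x1,y0,y1):
    g=d[n]["frame"][y0:y1,x0:x1].max(2); m=(g<50).astype(np.uint8)
    k,l,s,c=cv2.connectedComponentsWithStats(m); i=1+s[1:,4].argmax(); print(n,s[i],c[i]+[x0,y0]); return c[i]+[x0,y0]
P=lambda n:d[n]["mtx"]@d[n]["view"][:3]
def plane(n,uv,z):
    v=d[n]["view"];r=v[:3,:3].T@np.linalg.inv(d[n]["mtx"])@[*uv,1];c=-v[:3,:3].T@v[:3,3];return c+r*(z-c[2])/r[2]
t=blob("top",250,282,188,215);s=blob("scene",338,366,178,200)
X=cv2.triangulatePoints(P("top"),P("scene"),t,s).ravel();X=X[:3]/X[3];print("tri",X,"top z.06",plane("top",t,.06),"scene",plane("scene",s,.06))
for uv in((265,170),(266,160)):print(plane("top",uv,.065))
a=cv2.resize(d["top"]["frame"][90:220,220:310],None,fx=4,fy=4,interpolation=2)
b=cv2.resize(d["scene"]["frame"][170:290,320:410],None,fx=4,fy=4,interpolation=2)
h=520;cv2.imwrite("pics/crop1.png",np.hstack([a,np.pad(b,((0,h-b.shape[0]),(0,0),(0,0)))])[:,:,::-1])
E
```

```text
top [ 10   6  12  13 149] [265.52348993 200.12080537]
scene [  7   6  14  16 124] [351.09677419 190.44354839]
tri [0.51855667 0.11978724 0.06263935] top z.06 [0.51896381 0.12063247 0.06      ] scene [0.51485256 0.12012083 0.06      ]
[0.58424028 0.12114221 0.065     ]
[0.60636951 0.11893645 0.065     ]
```

View pics/crop1.png

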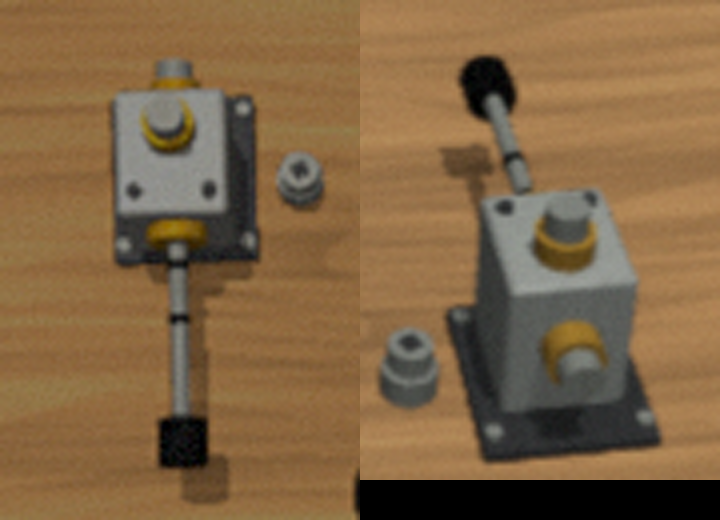

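```bash
python3 - <<'E'
from bench import env,eyes,monitor,kinematics
import numpy as np,cv2
from scipy.spatial.transform import Rotation as R
yaw=.017;u=np.array([np.cos(yaw),np.sin(yaw),0]);k=np.array([.5175,.1202,.041])
best=None;q0=monitor.sense()["joints"]
for s in(1,-1):
    x=np.array([0,0,-1.]);z=s*np.array([-u[1],u[0],0]);q=R.from_matrix(np.c_[x,np.cross(z,x),z]).as_quat()
    j=kinematics.ik(k+[0,0,.14],q)
    if j is not None:
        c=abs(np.array(j)-q0).max();print(s,j,c)
        if best is None or c<best[0]:best=(c,q)
q=best[1]
env.reach(k+[0,0,.14],q)
print(env.movel(k+[0,0,.0],.12,guard=15),monitor.sense()["position"])
env.close_gripper(40)
s=monitor.sense();print(s["clock"],s["position"],s["contact_force"],s["finger_gap"])
for n in("scene","top"):
    cv2.imwrite(f"pics/{n}2.png",eyes.grab_frame(n)["frame"][:,:,::-1])
a=cv2.imread("pics/scene2.png")[100:290,250:450];cv2.imwrite("pics/crop2.png",cv2.resize(a,None,fx=3,fy=3))
np.save("q.npy",q)
E
```

```text
1 [ 7.52971858e-03  3.70531171e-01  1.55353608e+00 -4.44089210e-16
  1.21752540e+00 -1.58026661e+00] 1.3568409067500529
-1 [ 7.52971858e-03  3.70531171e-01  1.55353608e+00 -4.44089210e-16
  1.21752540e+00  1.56132605e+00] 1.7847517468397407
False [0.517886   0.12024571 0.041621  ]
3.9167 [0.51765459 0.12028483 0.04128737] [-0.57631501  0.92684299  3.65237453] 0.3115375957305734
```

View pics/crop2.png

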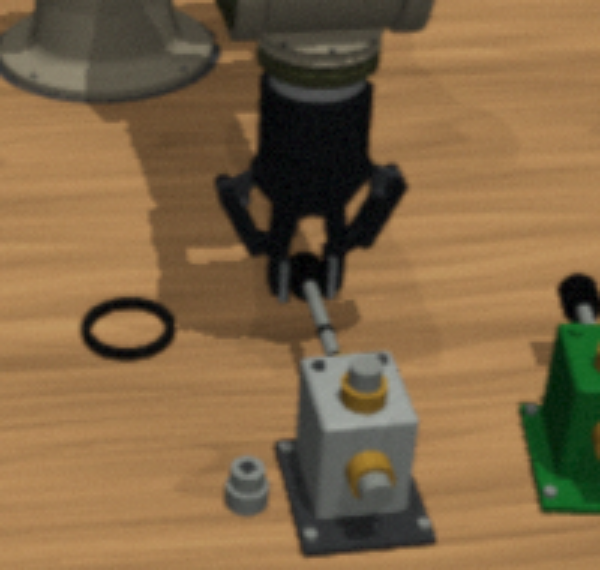

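The fingers hold the knob at crop (305,275); the gap of about 27 mm fits the 28 mm knob. Now I push 30 mm along the rod, let go and check.

```bash
python3 - <<'E'
from bench import env,eyes,monitor
import numpy as np,cv2,pickle
p=np.array(monitor.sense()["position"]);u=np.array([np.cos(.017),np.sin(.017),0])
for i in(1,2,3):
    env.movel(p+u*.01*i,.02);s=monitor.sense();print(s["position"],s["contact_force"],s["finger_gap"])
env.hold(.3);env.release();s=monitor.sense();print(s["position"],s["contact_force"])
e=np.array(s["position"]);env.movel(e+[0,0,.15],.12)
env.reach(e+[-.12,0.12,.18],np.load("q.npy"));env.hold(.3)
d={n:eyes.grab_frame(n) for n in("scene","top")};pickle.dump(d,open("f3.pkl","wb"))
a=cv2.resize(d["top"]["frame"][90:220,230:420],None,fx=4,fy=4,interpolation=2)
cv2.imwrite("pics/top3.png",a[:,:,::-1]);
b=cv2.resize(d["scene"]["frame"][140:290,170:400],None,fx=3,fy=3,interpolation=2);cv2.imwrite("pics/scene3.png",b[:,:,::-1])
print(monitor.sense()["clock"])
E
```

```text
[0.52675737 0.12051179 0.04125397] [-5.6648883   0.02675263  6.23882103] 0.3139213575288894
[0.53903383 0.12078719 0.04133449] [ 7.50346523  2.89358087 -2.9739103 ] 0.31518436110066084
[0.54756317 0.12097818 0.04128012] [0.31228949 5.17036774 2.93305349] 0.3147598093667911
[0.54760859 0.1207398  0.0412495 ] [ 0.24476727 -0.07014737 -0.03494336]
9.4
```

View pics/top3.png

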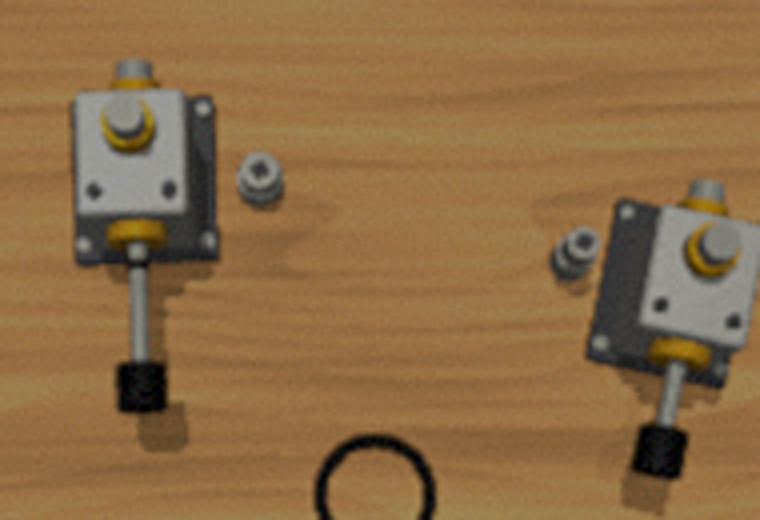

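View pics/scene3.png

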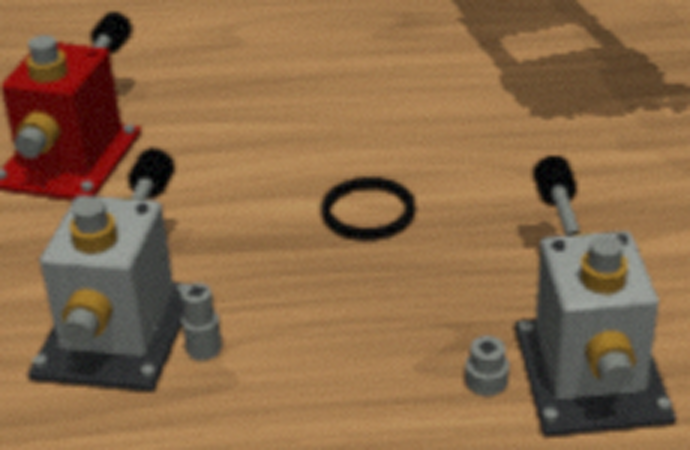

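The knob moved from crop row 442 to 387, about 13.7 px or 30 mm. One ring shows at the collar, (138,260). The right valve is unchanged: no ring, knob at (660,450), which is full-frame (395,202).

```bash
python3 -c "
from bench import job
print(job.hand_in())"
```

```text
the job is handed in; nothing more can be done
None
```

The left (+y) valve is at its middle click, and the job is handed in. It turned out to be valve B, which started fully out, so I pinched its knob from above, pushed it 30 mm along the rod, let go and moved the arm clear.

- **Left valve:** the last pictures show one ring at its collar and the knob about 30 mm further in. The force along the rod fell from 7.5 N to about 0 at the end of the push, as a click would give.
- **Other valves:** the right valve (A) looks unchanged, still fully in with no ring showing. The red and green look-alikes were not touched.
- **Limits:** the clock read 9.4 s at the last check, and no force I sampled came near its limit.
- **Checks:** none failed. The two cameras' knob positions differed by about 4 mm along the rod, which did not affect the grasp.

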